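# Start the clamp screw in the deep well of a pipe-welding fixture

## Task

Take the long T-handled clamp screw from the wooden rack and lower it upright, without dropping it, down the deep flared well of the welding fixture until its foot rests on the start of the thread, with the T-handle square across the fixture's long base plate. Pause there a moment, still holding it, then turn it clockwise, seen from above, about a quarter turn until the handle lies along the base plate and the screw has sunk fully home; then let go and leave it standing. Leave the short T-handled screw standing in the rack.

Things in the scene. Friction and masses are not known exactly. Their poses are not given: they have to be found in the camera images.
- clamp_screw: Tallest steel screw in the rack, 134 mm, 0.3 kg. Origin: centre of the foot's underside, z up its axis. Foot: two 16 mm tall thread lugs 14 mm out at +x and -x; collar 28 mm dia, z 16-30 mm; shank 26 mm dia to z 95; neck 12 mm dia; T-handle bar along x, 60 long, 14 thick, z 118-134: grip its middle. Same after a half turn. Foot starts 10 mm above the table, bar roughly along the rack's row
- fixture: Fixed. Origin: well's axis at table height, z up. Well: round tube, rim 100 mm up, flare 52 mm wide, bore 32 mm from 78 mm down. Base plate 120 (x) by 250 mm (y); 109 mm tall elbow at y -125. Handle along fixture x (+-15 deg, either way round): foot rests on the thread 25 mm above the table. Turned 60-100 deg clockwise it sinks, by weight or a light push, to 18 mm: home. Anticlockwise meets a stop
- short_screw: Bystander: steel screw with the same 60 x 14 mm T-handle but only 84 mm long, in the rack. Origin: centre of its underside, z up. The rack is a plywood block 235 x 75 mm, 45 mm tall, with three holes 33 mm wide, 35 mm deep, 75 mm apart in a row; in them stand, in any order, the long screw, this one and a 75 mm long one with a round 40 mm knob
- foot_mark (a point): A reference point moving with the long screw, straight under one end of its T-handle at foot level: x 28, y 0, z 0 mm in the screw's frame; it shows which way the screw has turned
Not all that is in view belongs to the job. Leave any pink look-alike of the clamp_screw alone.

How it is judged (in metres and radians):
On the way, in this order (a step that is already met when the one before it is completed fails the run):
1. the long screw, still held, stands upright on the start of the thread at the bottom of the well, its handle square across the base plate (horizontal distance between clamp_screw and fixture below 0.006 m and z of clamp_screw in the frame of fixture between 0.0225 and 0.03 m and angle between the x axis of clamp_screw and the x axis of fixture, either way round below 0.36 rad and angle between clamp_screw's own z axis and vertical below 0.17 rad and contact force between the fingers and clamp_screw above 0.5 N), for 0.2 s.
2. the screw, down in the well, is part-way through its clockwise turn (30 to 80 degrees past square) (horizontal distance between clamp_screw and fixture below 0.006 m and z of clamp_screw in the frame of fixture below 0.032 m and ((x of foot_mark in the frame of fixture above 0.005 m and y of foot_mark in the frame of fixture below -0.014 m) or (x of foot_mark in the frame of fixture below -0.005 m and y of foot_mark in the frame of fixture above 0.014 m))), for 0.02 s.
At the end, for the whole second after the job is handed in: The long screw stands at rest, upright within 10 degrees, in the well, its foot within 6 mm of the well's axis and within 2.5 mm of fully home (18 mm above the table), its handle along the base plate's long side within 40 degrees (horizontal distance between clamp_screw and fixture below 0.006 m and z of clamp_screw in the frame of fixture below 0.0205 m and angle between the x axis of clamp_screw and the y axis of fixture, either way round below 0.7 rad and angle between clamp_screw's own z axis and vertical below 0.17 rad and linear speed of clamp_screw below 0.02 m/s); the robot touches nothing.
It fails at once if the short T-handled screw is moved by more than 30 mm (distance of short_screw from where it was at the start of the episode above 0.03 m).
It also fails if it takes over 40 s, if anything falls off the work surface, if the arm or the gripper's body presses on something with over 40 N, if the wrist force passes 120 N, or if a joint passes its speed limit or range.

## Robot

A 6-joint arm with a two-finger parallel gripper is mounted at the origin on the work surface. World frame = base frame: x ahead of the robot, y to its left, z up, the work surface at z = 0. Lengths are in mm, angles in rad, forces in N, time in s.
With the tool pointing down it reaches from about 375 to 975 mm from the base axis. Payload 3.8 kg.
Tool frame: the origin (TCP) lies on the centre line of the jaws, within the pads' length; the fingertips stand 11 mm ahead of it and the grasp point (between the pads) lies 8 mm behind it; y points along the fingers, z is the direction in which the jaws open and shut, and the axes are right-handed (so a half turn about y gives the same grasp; the last joint's range is limited). The gripper opens to 85 mm and grips with 20 to 120 N. Pads are 22 mm wide; open, the fingers measure 114 mm over their backs; the gripper's body (76 mm by 85 mm) begins 54 mm behind the grasp point. The pads swing forward as they close: fully open they stand 13 mm farther back than shut.
Start: joints at [-1.318, 0.264, 1.604, -0, 1.274, -0.037], TCP at [192.883, -646.849, 221.08] pointing down, gripper open.
Joint ranges: [-2.63, 2.63], [-0.94, 2.18], [0.31, 2.57], [-1.31, 4.45], [0, 2.66], [-2.55, 2.55]. Speed limits (rad/s): [2.57, 2.57, 3.14, 3.14, 3.14, 3.14].

## Interface

Orientations are given as a rotation vector (axis times angle).
In Python, from cell import arm gives the robot as it stands.
- The arm moves only by the shell command python3 -m handwheel 'ROWS' [FORCE]. ROWS is a JSON object of lists of equal length, an entry for each row: "translation": the shift along the world's x, y, z in mm, a list of three; "rot": the turn, a rotation vector about the world's x, y, z in rad, a list of three; "fingers": the opening, from 0 (shut) to 1 (fully open). In form: {"translation": [[dx, dy, dz], ...], "rot": [[wx, wy, wz], ...], "fingers": [fingers, ...]}. A call has 1 to 8 rows; each row is the pose to reach, as a shift and turn from the pose commanded when the call began; what a row does not reach only later rows make up. A row lasts 1/12 s, in which the tool goes at most 41.7 mm and 7.16 degrees, less where a joint would pass 70% of its speed; a pose out of reach is approached as far as the arm can. A call with a gripper value outside its range is refused whole. The fingers move at their own pace and stop on an object; FORCE is the grip in N (left out, the last holds). Time passes only in rows, so rows that repeat a pose let the fingers close. It gives the time, the measured TCP pose, the force and the opening at its end, in the units of the state.
- arm.get_obs(): the state, without advancing time (a new reading comes with each control period).
- arm.camera(name): name is "side" or "top"; returns the picture (384x512x3 uint8, blue, green, red); there is no depth.
- arm.camera_params(name): a dict with "intrinsics" (3x3 intrinsics, pixels), "R" (3x3) and "t" (3): a world point X has camera coordinates R X + t. Camera axes: x right, y down, z forward; pixel columns grow to the right and rows downward; lengths in mm; the calibration is good to about 2 mm. A picture is of the moment at which its call begins. camera_params takes no time and is no camera call.
- arm.hand_in(): hands the job in, once; it reports no verdict.
The state is a dict: "time_s": time; "joint_pos": joint angles; "joint_velocities": joint speeds; "tau": joint torques, N m; "tcp_pos": TCP position; "orientation": TCP orientation; "wrist_force": force on the tool from outside, world axes, zero at the start; "moment": the same for the moment, N m; "opening": finger opening in mm.
Only numpy, scipy, OpenCV 4.12 (cv2) and the standard library are available. Lean on these libraries where they do the work, as an engineer would, in place of code of your own. Each camera call takes 0.05 s, during which the arm holds its last target.

## Working session

There is one attempt and no reset: what is moved stays moved. The work goes in short steps, Python scripts to look and compute and a shell command to move; the robot and the scene stay as the last step left them, time stands still between calls to the robot, and variables do not carry over. Pictures are saved under pics/ and viewed, and the job is handed in when it is done.

```bash
mkdir -p pics; ls
python3 - <<'E'
from cell import arm
import cv2,numpy as np
o=arm.get_obs()
for k in o: print(k,np.round(o[k],3))
for n in("top","side"):
    im=arm.camera(n); cv2.imwrite(f"pics/{n}0.png",im)
    p=arm.camera_params(n); print(n,np.round(p["intrinsics"],1).tolist(),np.round(p["R"],3).tolist(),np.round(p["t"],1).tolist())
E
```

```text
pics
time_s 0.0
joint_pos [-1.318  0.265  1.605 -0.     1.274 -0.037]
joint_velocities [-0.002  0.     0.    -0.     0.001  0.   ]
tau [-2.0000e-03 -5.1512e+01 -3.6732e+01 -0.0000e+00  1.3000e-02  0.0000e+00]
tcp_pos [ 192.716 -646.117  219.752]
orientation [-0.302  2.068 -2.064]
wrist_force [-1.331 -0.138 -0.313]
moment [-0.048 -0.    -0.025]
opening 85.648
top [[383.7, 0.0, 257.0], [0.0, 383.7, 189.2], [0.0, 0.0, 1.0]] [[-0.015, -0.999, -0.031], [-0.997, 0.017, -0.072], [0.072, 0.03, -0.997]] [141.1, 496.5, 755.4]
side [[423.5, 0.0, 257.1], [0.0, 423.5, 190.8], [0.0, 0.0, 1.0]] [[-0.957, -0.292, 0.003], [-0.206, 0.668, -0.715], [0.207, -0.685, -0.699]] [511.9, 49.6, 765.7]
```

View pics/top0.png

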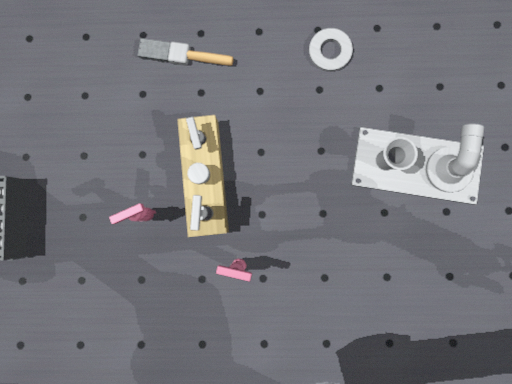

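View pics/side0.png

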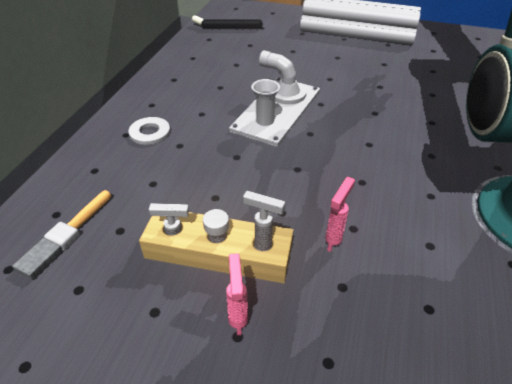

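Top view: the rack is at about (203,176), with T-handles at (194,133) and (196,212). In the side view the taller one is on the right at (264,203), the smaller-x end, so it is the lower one in the top view. The fixture well is at about (400,153). I'll zoom in to measure.

Run:
```python
import cv2
t=cv2.imread("pics/top0.png"); s=cv2.imread("pics/side0.png")
a=cv2.resize(t[100:250,165:245],None,fx=4,fy=4,interpolation=cv2.INTER_CUBIC)
cv2.imwrite("pics/a.png",a)
cv2.imwrite("pics/b.png",cv2.resize(t[110:220,340:500],None,fx=5,fy=5,interpolation=cv2.INTER_CUBIC))
cv2.imwrite("pics/c.png",cv2.resize(s[40:150,220:330],None,fx=5,fy=5,interpolation=cv2.INTER_CUBIC))
cv2.imwrite("pics/d.png",cv2.resize(s[180:290,135:305],None,fx=4.5,fy=4.5,interpolation=cv2.INTER_CUBIC))
```

```text
(no output)
```

View pics/a.png

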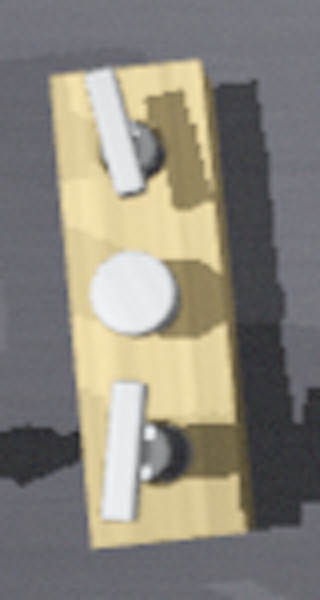

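View pics/b.png

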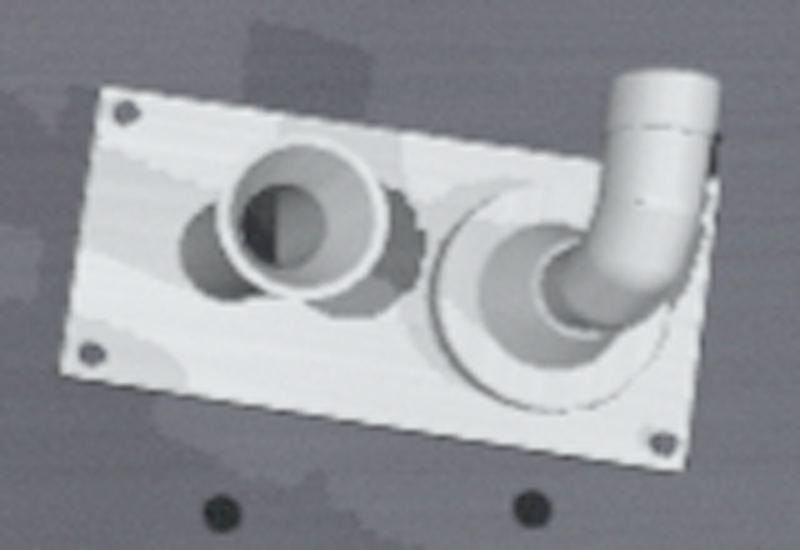

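View pics/c.png

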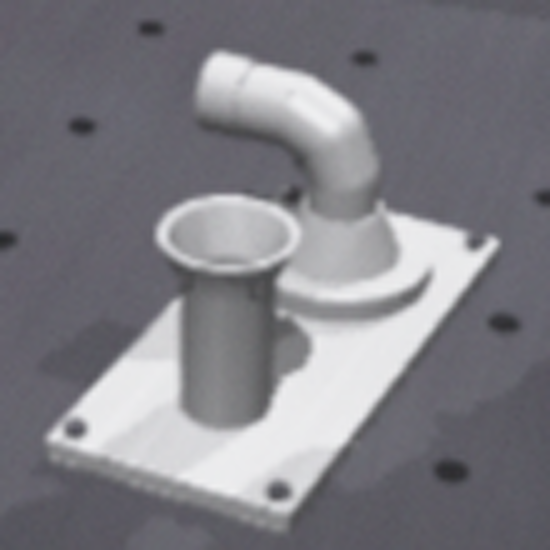

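View pics/d.png

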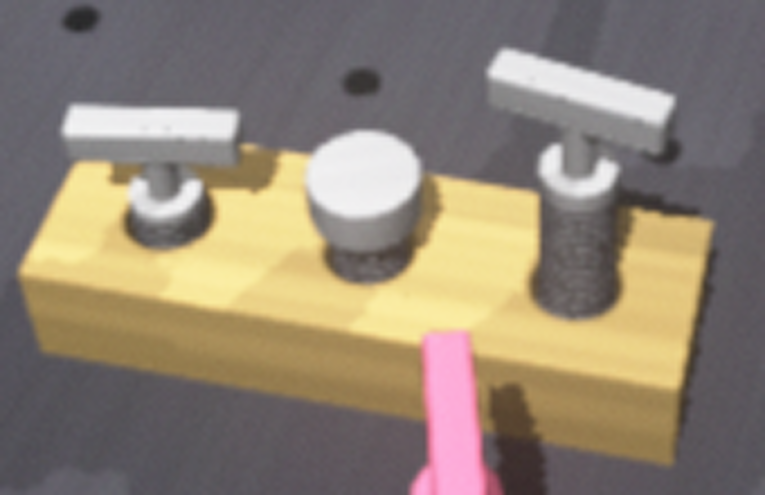

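```bash
cat > h.py <<'E'
import numpy as np, json
from scipy.optimize import least_squares
from cell import arm
P={n:arm.camera_params(n) for n in("top","side")}
def proj(n,X):
    p=P[n]; c=np.array(p["R"])@np.asarray(X,float)+np.array(p["t"]).ravel(); k=np.array(p["intrinsics"])@c; return k[:2]/k[2]
def ray(n,uv,z):
    p=P[n];R=np.array(p["R"]);t=np.array(p["t"]).ravel()
    d=R.T@np.linalg.inv(p["intrinsics"])@np.array([uv[0],uv[1],1.]); c=-R.T@t
    return c+d*(z-c[2])/d[2]
def un(c,f,off): return [(c[0]+.5)/f-.5+off[0],(c[1]+.5)/f-.5+off[1]]
E
python3 - <<'E'
from h import *
from scipy.spatial.transform import Rotation as Ro
np.set_printoptions(precision=1,suppress=True)
A=[un(c,4,(165,100)) for c in[(113,381),(146,383),(137,521),(102,519)]]
W=np.array([ray("top",u,144) for u in A]); print("long top",W, W.mean(0)); 
D=[un(c,4.5,(135,180)) for c in[(501,48),(675,97),(667,125),(489,77)]]
W2=np.array([ray("side",u,144) for u in D]); print("long side",W2,W2.mean(0))
v=(W[0]+W[1]-W[2]-W[3])/2;print("len,yaw",np.linalg.norm(v),np.degrees(np.arctan2(v[1],v[0])))
v=(W2[0]+W2[3]-W2[1]-W2[2])/2;print(np.linalg.norm(v),np.degrees(np.arctan2(v[1],v[0])))
print("rim top",ray("top",un((302,220),5,(340,110)),100),"rim side",ray("side",un((229,234),5,(220,40)),100))
for z in(0,8,12):
  B=np.array([ray("top",un(c,5,(340,110)),z) for c in[(101,87),(62,375),(684,470),(718,165)]])
  print(z,B, "len",np.linalg.norm(B[1]-B[2]),np.linalg.norm(B[0]-B[1]),"yaw of y",[np.degrees(np.arctan2(*(a-b)[1::-1])) for a,b in((B[1],B[2]),(B[0],B[3]))],"yaw x",np.degrees(np.arctan2(*(B[0]-B[1])[1::-1])))
print("knob etc, pink top",ray("top",(126,214),60),ray("top",(234,274),60))
o=arm.get_obs(); print(Ro.from_rotvec(o["orientation"]).as_matrix())
E
```

```text
long top [[481.8 239.  144. ]
 [480.8 224.9 144. ]
 [422.4 229.  144. ]
 [423.4 243.9 144. ]] [452.1 234.2 144. ]
long side [[483.  227.6 144. ]
 [424.4 232.4 144. ]
 [423.8 244.8 144. ]
 [482.5 241.1 144. ]] [453.4 236.5 144. ]
len,yaw 58.58895670564766 -4.354249002300934
58.80906478256242 -4.137824238163503
rim top [ 552.9 -128.   100. ] rim side [ 555.9 -127.4  100. ]
0 [[ 626.3  -82.     0. ]
 [ 506.4  -62.     0. ]
 [ 463.3 -311.7    0. ]
 [ 588.3 -332.4    0. ]] len 253.39965333680192 121.59215345307464 yaw of y [np.float64(80.21739717952246), np.float64(81.36746404183114)] yaw x -9.46794268073186
8 [[ 624.4  -80.1    8. ]
 [ 505.7  -60.3    8. ]
 [ 463.1 -307.5    8. ]
 [ 586.8 -327.9    8. ]] len 250.8439411004884 120.36581178161748 yaw of y [np.float64(80.21739717952248), np.float64(81.36746404183114)] yaw x -9.467942680731854
12 [[ 623.5  -79.1   12. ]
 [ 505.4  -59.4   12. ]
 [ 463.  -305.3   12. ]
 [ 586.1 -325.7   12. ]] len 249.5660849823316 119.75264094588884 yaw of y [np.float64(80.21739717952246), np.float64(81.36746404183113)] yaw x -9.467942680731856
knob etc, pink top [452.1 385.4  60. ] [335.9 177.9  60. ]
[[-1.  -0.   0.3]
 [-0.3  0.  -1. ]
 [-0.  -1.  -0. ]]
```

Both views agree to about 3 mm. The screw is at (453,235) with handle yaw -4.2°, and the well is at (554.5,-127.7) with fixture x yaw -9.5°. Tool z needs yaw 85.8° at the rack, so that joint 6 stays in range through the clockwise turn.

```bash
python3 -m handwheel '{"translation":[[27,30,0],[54,60,0],[81,90,0],[108,120,0],[135,150,0],[162,180,0],[189,210,0],[216,240,0]],"rot":[[0,0,0.124],[0,0,0.248],[0,0,0.372],[0,0,0.496],[0,0,0.62],[0,0,0.744],[0,0,0.868],[0,0,0.992]],"fingers":[1,1,1,1,1,1,1,1]}' 40; python3 -m handwheel '{"translation":[[7,39,0],[14,78,0],[21,117,0],[28,156,0],[35,195,0],[42,234,0],[49,273,0],[56,312,0]],"rot":[[0,0,0.124],[0,0,0.248],[0,0,0.372],[0,0,0.496],[0,0,0.62],[0,0,0.744],[0,0,0.868],[0,0,0.992]],"fingers":[1,1,1,1,1,1,1,1]}'; python3 -c "
from cell import arm;import numpy as np
from scipy.spatial.transform import Rotation as R
o=arm.get_obs();m=R.from_rotvec(o['orientation']).as_matrix();print(np.round(m,3),np.degrees(np.arctan2(m[1,2],m[0,2])),np.round(o['tcp_pos'],1),np.round(o['joint_pos'],2))"
```

```text
time_s: 0.77
tcp_pos: [409.6, -404.9, 220.6]
orientation: [-1.062, 1.415, -1.414]
wrist_force: [-0.1, 0.1, 0.5]
opening: 85.4
time_s: 1.43
tcp_pos: [464.4, -92.9, 220.8]
orientation: [-1.464, 0.673, -0.673]
wrist_force: [1.4, -0.3, -0.1]
opening: 85.2
[[ 0.651 -0.     0.759]
 [-0.759  0.     0.651]
 [-0.    -1.    -0.   ]] 40.61217713873544 [464.4 -92.9 220.8] [-0.25 -0.12  2.02  0.    1.25 -0.96]
```

```bash
python3 -m handwheel '{"translation":[[-1.5,41,0],[-3,82,0],[-4.5,123,0],[-6,164,0],[-7.5,205,0],[-9,246,0],[-10.5,287,0],[-12,328,0]],"rot":[[0,0,0.1],[0,0,0.2],[0,0,0.3],[0,0,0.4],[0,0,0.5],[0,0,0.6],[0,0,0.7],[0,0,0.789]],"fingers":[1,1,1,1,1,1,1,1]}'; python3 -m handwheel '{"translation":[[0,0,0],[0,0,0]],"rot":[[0,0,0],[0,0,0]],"fingers":[1,1]}'; python3 -c "
from cell import arm;import numpy as np,cv2
from scipy.spatial.transform import Rotation as R
for n in ('top','side'):cv2.imwrite(f'pics/{n}1.png',arm.camera(n))
o=arm.get_obs();m=R.from_rotvec(o['orientation']).as_matrix();print(np.round(m[:,1],4),np.degrees(np.arctan2(m[1,2],m[0,2])),np.round(o['tcp_pos'],1),np.round(o['joint_pos'],2))"
```

```text
time_s: 2.1
tcp_pos: [452.0, 235.1, 220.8]
orientation: [-1.57, 0.058, -0.058]
wrist_force: [0.7, -1.1, 0.9]
opening: 85.6
time_s: 2.27
tcp_pos: [452.0, 235.0, 220.5]
orientation: [-1.571, 0.06, -0.058]
wrist_force: [-0.8, 0.1, -1.1]
opening: 85.4
[-0.0011 -0.0012 -1.    ] 85.48226020498204 [452.4 232.6 220.5] [ 0.43 -0.05  1.95 -0.    1.24 -1.07]
```

View pics/side1.png

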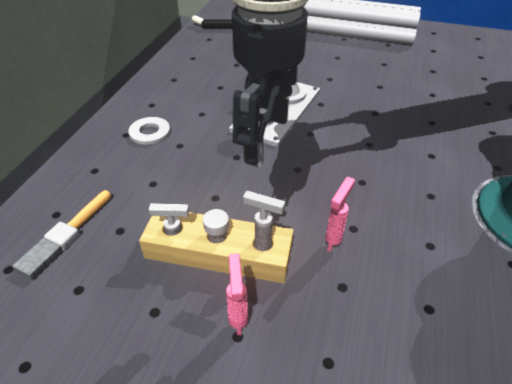

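View pics/top1.png

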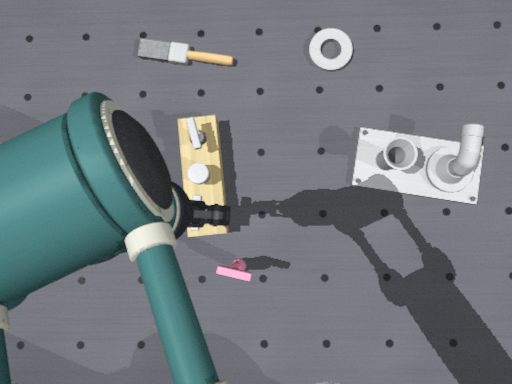

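The jaws are above the long handle and clear of everything else. In the side view the fingertips are at (258,160) and the handle at (264,203). Next I descend and close.

```bash
python3 -m handwheel '{"translation":[[0,0,-30],[0,0,-60],[0,0,-80],[0,0,-92],[0,0,-92]],"rot":[[0,0,0],[0,0,0],[0,0,0],[0,0,0],[0,0,0]],"fingers":[1,1,1,1,1]}' 80;  python3 -m handwheel '{"translation":[[0,0,0],[0,0,0],[0,0,0],[0,0,0],[0,0,0],[0,0,0],[0,0,0],[0,0,0]],"rot":[[0,0,0],[0,0,0],[0,0,0],[0,0,0],[0,0,0],[0,0,0],[0,0,0],[0,0,0]],"fingers":[0,0,0,0,0,0,0,0]}'; python3 -c "
from cell import arm;import numpy as np,cv2
for n in ('side',):cv2.imwrite(f'pics/{n}2.png',arm.camera(n))
o=arm.get_obs();print(np.round(o['tcp_pos'],1),o['opening'],o['wrist_force'],o['moment'])"
```

```text
time_s: 2.78
tcp_pos: [450.8, 230.5, 125.8]
orientation: [-1.573, 0.068, -0.06]
wrist_force: [1.1, 0.4, -0.3]
opening: 85.6
time_s: 3.45
tcp_pos: [453.7, 233.6, 130.2]
orientation: [-1.569, 0.06, -0.063]
wrist_force: [-0.6, 0.9, 5.3]
opening: 10.1
[453.7 233.6 130.2] 10.015942946845522 [-0.71235339 -0.41059713  5.27769234] [-0.06078799  0.01058328  0.01483285]
```

View pics/side2.png

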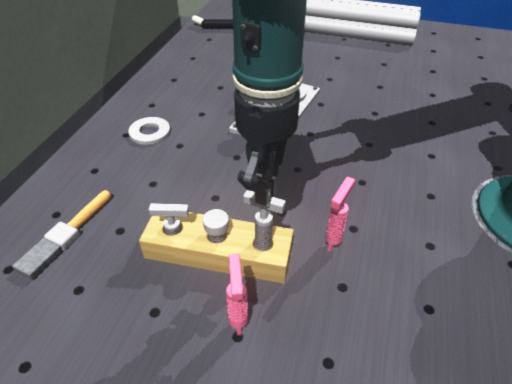

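```bash
python3 -m handwheel '{"translation":[[0,0,0],[0,0,0]],"rot":[[0,0,0],[0,0,0]],"fingers":[0,0]}'; python3 -c "
import cv2
cv2.imwrite('pics/e.png',cv2.resize(cv2.imread('pics/side2.png')[110:260,200:330],None,fx=4.5,fy=4,interpolation=cv2.INTER_CUBIC))"
```

```text
time_s: 3.67
tcp_pos: [453.7, 233.6, 130.2]
orientation: [-1.569, 0.06, -0.063]
wrist_force: [0.4, -0.2, 5.9]
opening: 10.1
```

View pics/e.png

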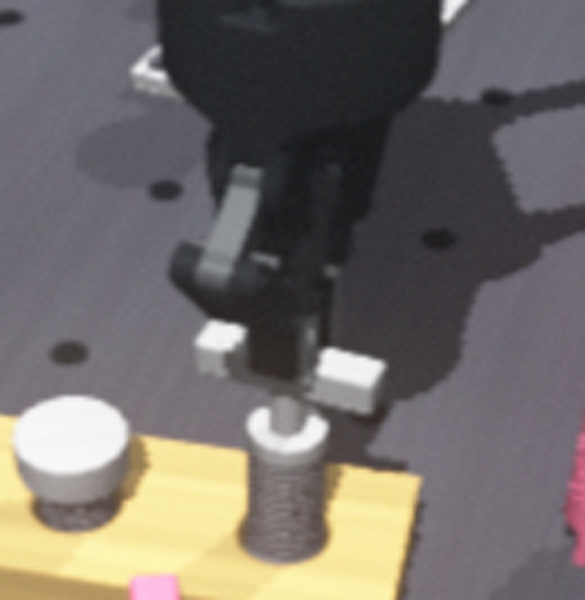

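The jaws hold the middle of the bar and the opening is steady at 10 mm, so I lift.

```bash
python3 -m handwheel '{"translation":[[0,0,10],[0,0,30],[0,0,60],[0,0,90],[0,0,115],[0,0,125],[0,0,125]],"rot":[[0,0,0],[0,0,0],[0,0,0],[0,0,0],[0,0,0],[0,0,0],[0,0,0]],"fingers":[0,0,0,0,0,0,0]}'; python3 -c "
from cell import arm;import numpy as np,cv2
cv2.imwrite('pics/side3.png',cv2.resize(arm.camera('side')[50:280,150:350],None,fx=3,fy=2.6))
o=arm.get_obs();print(np.round(o['tcp_pos'],1),o['opening'],o['wrist_force'],o['moment'])"
```

```text
time_s: 4.25
tcp_pos: [454.3, 233.8, 257.0]
orientation: [-1.568, 0.058, -0.065]
wrist_force: [1.3, 0.4, -2.2]
opening: 10.0
[453.1 233.3 254.6] 10.467294672679541 [ 0.40167422 -0.63777171 -3.15615513] [-0.02545687  0.02036945  0.0520258 ]
```

View pics/side3.png

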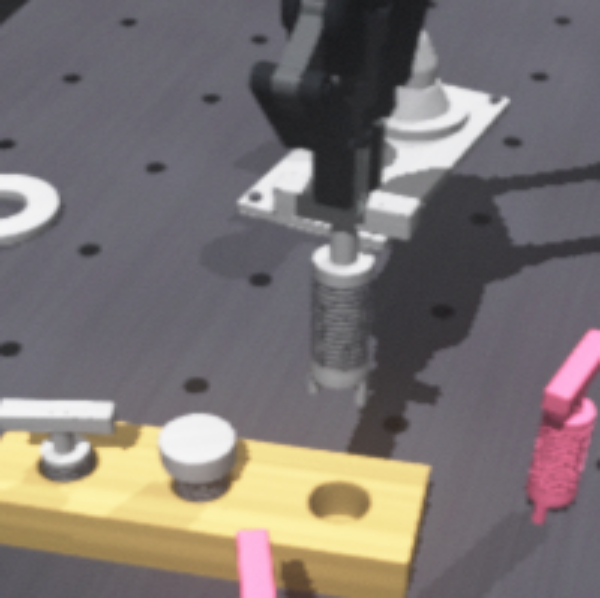

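The screw hangs upright with all of its weight on the gripper (about -3 N), and the other two remain in the rack. Now I carry it over to the well.

```bash
python3 -m handwheel '{"translation":[[5,-18,0],[14,-50,0],[24.5,-87.5,0],[35,-125,0],[45,-162.5,0],[55.5,-200,0],[66,-237,0],[76,-273,0]],"rot":[[0,0,-0.01],[0,0,-0.02],[0,0,-0.03],[0,0,-0.04],[0,0,-0.06],[0,0,-0.07],[0,0,-0.08],[0,0,-0.093]],"fingers":[0,0,0,0,0,0,0,0]}'; python3 -m handwheel '{"translation":[[10,-36,0],[19,-66,0],[25,-84,0],[25,-88,0],[25,-88,0],[25,-88,0],[25,-88,0]],"rot":[[0,0,0],[0,0,0],[0,0,0],[0,0,0],[0,0,0],[0,0,0],[0,0,0]],"fingers":[0,0,0,0,0,0,0]}'; python3 -c "
from cell import arm;import numpy as np,cv2
from scipy.spatial.transform import Rotation as R
for n in ('top','side'):cv2.imwrite(f'pics/{n}4.png',arm.camera(n))
t=cv2.imread('pics/top4.png');s=cv2.imread('pics/side4.png')
cv2.imwrite('pics/t4.png',cv2.resize(t[110:220,340:500],None,fx=5,fy=5,interpolation=cv2.INTER_CUBIC))
cv2.imwrite('pics/s4.png',cv2.resize(s[0:120,210:330],None,fx=5,fy=5,interpolation=cv2.INTER_CUBIC))
o=arm.get_obs();m=R.from_rotvec(o['orientation']).as_matrix();print(np.round(m[:,1],4),np.degrees(np.arctan2(m[1,2],m[0,2])),np.round(o['tcp_pos'],1),np.round(o['joint_pos'],2),o['opening'])"
```

```text
time_s: 4.97
tcp_pos: [527.1, -41.6, 250.6]
orientation: [-1.566, 0.14, -0.131]
wrist_force: [0.8, 0.6, -2.8]
opening: 10.0
time_s: 5.55
tcp_pos: [552.9, -126.5, 252.7]
orientation: [-1.566, 0.136, -0.132]
wrist_force: [-0.2, 0.2, -1.9]
opening: 10.7
[-8.e-04  6.e-04 -1.e+00] 80.24624156701289 [ 553.4 -126.5  253.6] [-0.27  0.04  1.8   0.    1.3  -1.67] 10.349424294158187
```

View pics/s4.png

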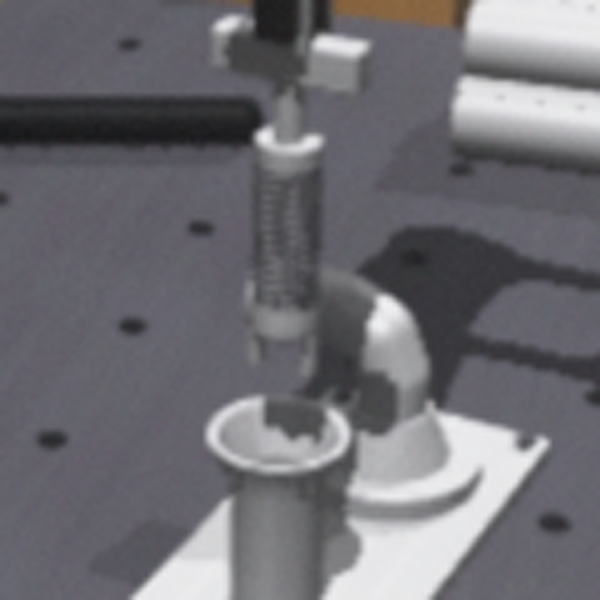

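View pics/t4.png

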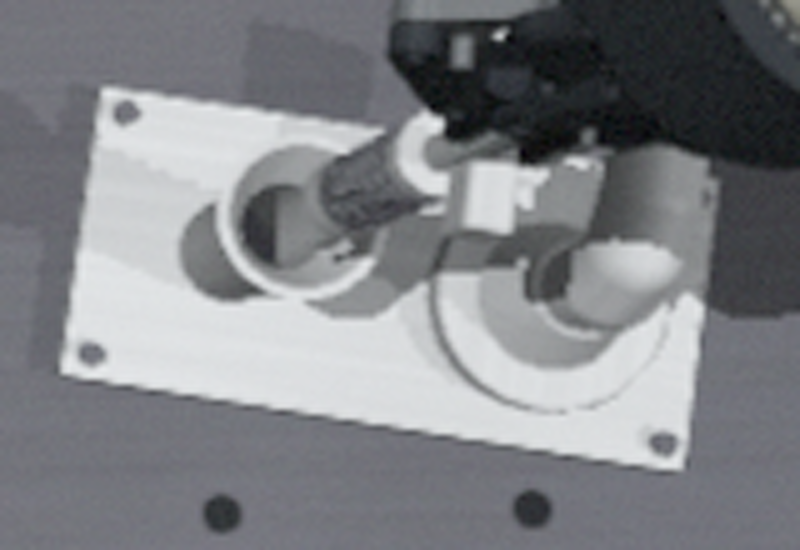

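Run:
```python
from h import *
np.set_printoptions(precision=1,suppress=True)
cr=lambda n,X:((proj(n,X)+.5-np.array((210,0) if n=="side" else(340,110)))*5-.5)
for x,y in((553.4,-126.5),(555.9,-127.4)):
  for z in(100,135,151,165,190,230,253,269): print("side",x,z,cr("side",(x,y,z)))
for x,y in((553.4,-126.5),(552.9,-128)):
  for z in(100,135,165,230): print("top",x,z,cr("top",(x,y,z)), cr("top",(x+13,y,z)),cr("top",(x,y+13,z)))
```

```text
side 553.4 100 [284. 436.]
side 553.4 135 [285.6 360.6]
side 553.4 151 [286.3 324.8]
side 553.4 165 [287.  292.6]
side 553.4 190 [288.2 233.3]
side 553.4 230 [290.3 133.1]
side 553.4 253 [291.5  72.2]
side 553.4 269 [292.4  28.4]
side 555.9 100 [278.9 434. ]
side 555.9 135 [280.3 358.7]
side 555.9 151 [281.  322.9]
side 555.9 165 [281.6 290.7]
side 555.9 190 [282.7 231.5]
side 555.9 230 [284.6 131.3]
side 555.9 253 [285.8  70.5]
side 555.9 269 [286.6  26.7]
top 553.4 100 [297.6 218.7] [296.1 183.1] [261.2 219.4]
top 553.4 135 [332.2 201.9] [330.6 164.3] [293.9 202.6]
top 553.4 165 [364.9 185.9] [363.2 146.6] [324.7 186.7]
top 553.4 230 [447.7 145.5] [445.6 101.8] [402.8 146.4]
top 552.9 100 [301.9 220. ] [300.4 184.4] [265.5 220.7]
top 552.9 135 [336.7 203.2] [335.1 165.7] [298.3 204. ]
top 552.9 165 [369.6 187.3] [367.9 148. ] [329.4 188.1]
top 552.9 230 [453.  147.1] [450.9 103.4] [408.1 148. ]
```

```bash
python3 -c "
import cv2
t=cv2.imread('pics/top4.png');s=cv2.imread('pics/side4.png')
cv2.imwrite('pics/t4b.png',cv2.resize(t[115:175,380:460],None,fx=10,fy=10,interpolation=cv2.INTER_CUBIC))
cv2.imwrite('pics/s4b.png',cv2.resize(s[15:105,245:300],None,fx=6.6,fy=6.6,interpolation=cv2.INTER_CUBIC))"
```

```text
(no output)
```

View pics/t4b.png

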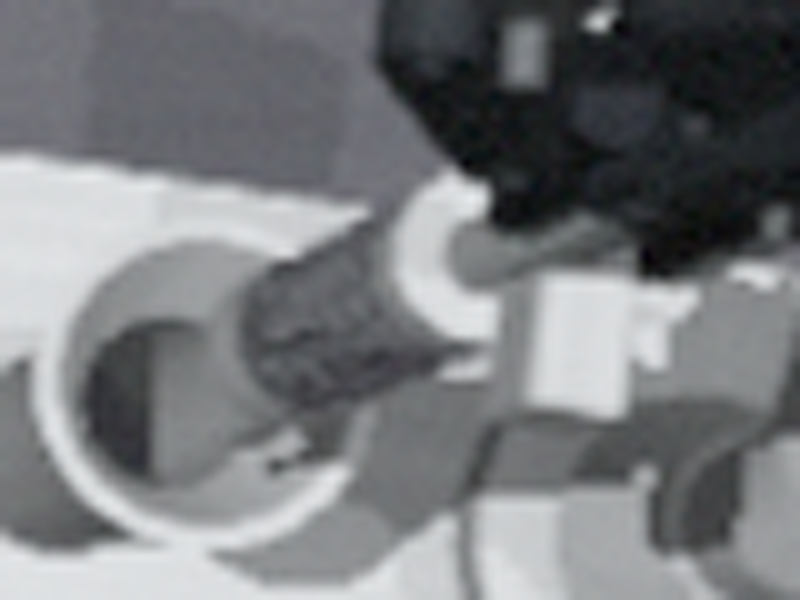

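View pics/s4b.png

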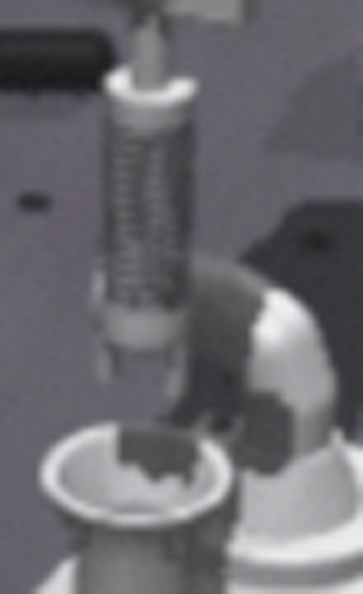

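Comparing the screw with the rim in both views, the screw sits about 1.5 mm short in x and 2 mm too far in +y. I'll correct that and lower it into the flare.

```bash
python3 -m handwheel '{"translation":[[1.5,-1.8,0],[1.5,-1.8,-12],[1.5,-1.8,-24],[1.5,-1.8,-36],[1.5,-1.8,-44],[1.5,-1.8,-46],[1.5,-1.8,-46],[1.5,-1.8,-46]],"rot":[[0,0,0],[0,0,0],[0,0,0],[0,0,0],[0,0,0],[0,0,0],[0,0,0],[0,0,0]],"fingers":[0,0,0,0,0,0,0,0]}'; python3 -c "
from cell import arm;import numpy as np,cv2
for n in ('top','side'):cv2.imwrite(f'pics/{n}5.png',arm.camera(n))
t=cv2.imread('pics/top5.png');s=cv2.imread('pics/side5.png')
cv2.imwrite('pics/t5.png',cv2.resize(t[115:175,380:460],None,fx=10,fy=10,interpolation=cv2.INTER_CUBIC))
cv2.imwrite('pics/s5.png',cv2.resize(s[15:105,235:310],None,fx=6.6,fy=6.6,interpolation=cv2.INTER_CUBIC))
o=arm.get_obs();print(np.round(o['tcp_pos'],1),np.round(o['wrist_force'],1),o['moment'],o['opening'])"
```

```text
time_s: 6.32
tcp_pos: [555.3, -129.7, 207.8]
orientation: [-1.566, 0.135, -0.135]
wrist_force: [1.4, 0.6, -1.6]
opening: 10.0
[ 555.9 -129.9  208.8] [-0.2  0.4 -2.8] [-0.03925258  0.01673982 -0.05722274] 10.073212513989949
```

View pics/s5.png

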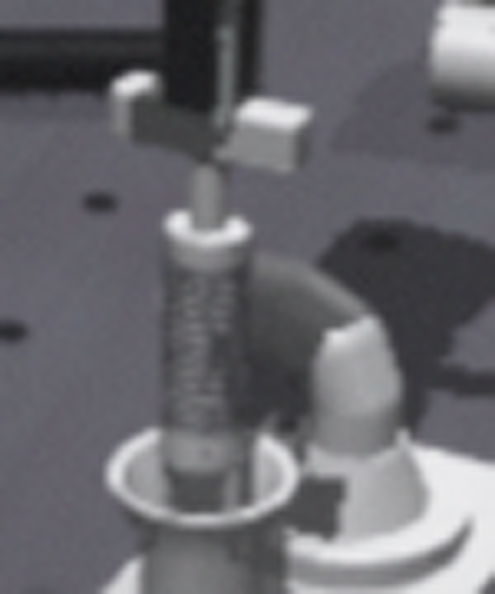

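View pics/t5.png

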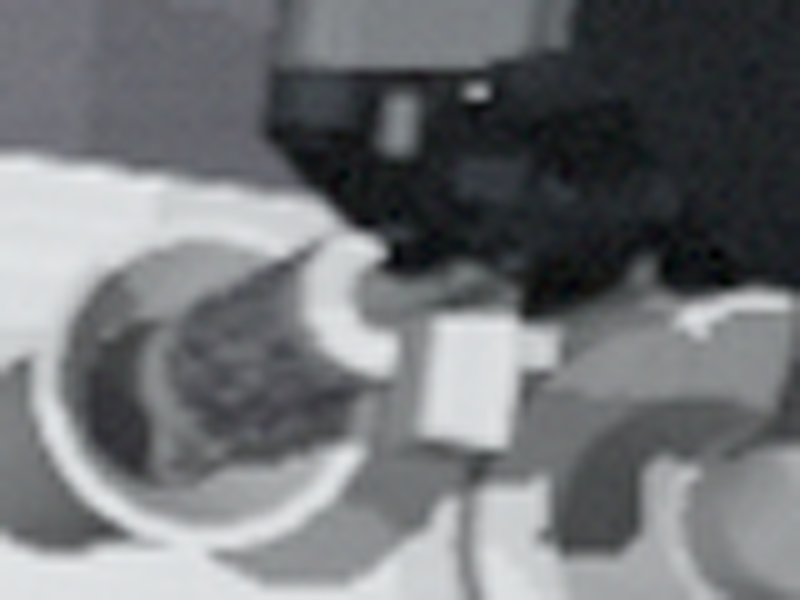

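The alignment is within about 0.6 mm in both views: the ring centre is at (384,308) against a predicted (384,304), and the side column is 207.5 against 207.5. Continuing down the bore in stages.

```bash
python3 -m handwheel '{"translation":[[0.2,0,-6],[0.3,0,-12],[0.3,0,-18],[0.3,0,-24],[0.3,0,-24]],"rot":[[0,0,0],[0,0,0],[0,0,0],[0,0,0],[0,0,0]],"fingers":[0,0,0,0,0]}'
```

```text
time_s: 6.83
tcp_pos: [554.3, -129.3, 181.8]
orientation: [-1.566, 0.138, -0.132]
wrist_force: [-0.7, 0.3, -3.5]
opening: 10.1
```

```bash
python3 -m handwheel '{"translation":[[0,0,-6],[0,0,-12],[0,0,-18],[0,0,-24],[0,0,-29],[0,0,-29],[0,0,-29]],"rot":[[0,0,0],[0,0,0],[0,0,0],[0,0,0],[0,0,0],[0,0,0],[0,0,0]],"fingers":[0,0,0,0,0,0,0]}'
```

```text
time_s: 7.42
tcp_pos: [555.3, -129.5, 154.5]
orientation: [-1.566, 0.136, -0.134]
wrist_force: [-0.9, -0.3, -2.4]
opening: 9.7
```

```bash
python3 -m handwheel '{"translation":[[0,0,-2],[0,0,-4],[0,0,-6],[0,0,-6]],"rot":[[0,0,0],[0,0,0],[0,0,0],[0,0,0]],"fingers":[0,0,0,0]}'; python3 -m handwheel '{"translation":[[0,0,-1],[0,0,-2],[0,0,-2]],"rot":[[0,0,0],[0,0,0],[0,0,0]],"fingers":[0,0,0]}'
```

```text
time_s: 7.75
tcp_pos: [555.5, -129.6, 148.8]
orientation: [-1.566, 0.135, -0.135]
wrist_force: [-1.6, -0.1, -2.7]
opening: 10.3
time_s: 8.0
tcp_pos: [555.6, -129.6, 146.9]
orientation: [-1.567, 0.135, -0.135]
wrist_force: [0.3, 0.2, -1.9]
opening: 9.9
```

```bash
python3 -m handwheel '{"translation":[[0,0,-1],[0,0,-1]],"rot":[[0,0,0],[0,0,0]],"fingers":[0,0]}'; python3 -m handwheel '{"translation":[[0,0,-1],[0,0,-1]],"rot":[[0,0,0],[0,0,0]],"fingers":[0,0]}';python3 -m handwheel '{"translation":[[0,0,-1],[0,0,-1]],"rot":[[0,0,0],[0,0,0]],"fingers":[0,0]}'
```

```text
time_s: 8.17
tcp_pos: [555.6, -129.6, 145.9]
orientation: [-1.567, 0.135, -0.135]
wrist_force: [0.5, -0.6, -2.9]
opening: 10.0
time_s: 8.33
tcp_pos: [556.0, -129.7, 145.4]
orientation: [-1.567, 0.134, -0.135]
wrist_force: [-0.1, -0.1, -1.4]
opening: 9.8
time_s: 8.5
tcp_pos: [556.6, -129.9, 145.3]
orientation: [-1.567, 0.133, -0.137]
wrist_force: [0.0, 0.5, 3.2]
opening: 10.0
```

Contact: the force went from -2.5 to +3.2 N and z stopped at 145.3, which matches a foot height of 25 mm. I'll pause here and look.

```bash
python3 -m handwheel '{"translation":[[0,0,0],[0,0,0],[0,0,0],[0,0,0],[0,0,0]],"rot":[[0,0,0],[0,0,0],[0,0,0],[0,0,0],[0,0,0]],"fingers":[0,0,0,0,0]}'; python3 -c "
from cell import arm;import numpy as np,cv2
for n in ('top','side'):cv2.imwrite(f'pics/{n}6.png',arm.camera(n))
t=cv2.imread('pics/top6.png');s=cv2.imread('pics/side6.png')
cv2.imwrite('pics/s6.png',cv2.resize(s[15:105,235:310],None,fx=6.6,fy=6.6,interpolation=cv2.INTER_CUBIC))
cv2.imwrite('pics/t6.png',cv2.resize(t[115:175,380:460],None,fx=10,fy=10,interpolation=cv2.INTER_CUBIC))
o=arm.get_obs();print(np.round(o['tcp_pos'],1),np.round(o['wrist_force'],1),o['moment'],np.round(o['joint_pos'],3))
from h import proj
for z in (25,32): print(((proj('side',(555.9,-127.4,z+95))+.5-np.array((235,15)))*6.6-.5))
"
```

```text
time_s: 8.92
tcp_pos: [556.5, -129.9, 145.3]
orientation: [-1.567, 0.133, -0.136]
wrist_force: [0.5, -0.1, 5.3]
opening: 9.8
[ 556.5 -129.9  145.2] [-0.8  0.1  6.7] [0.02338528 0.0949149  0.03954797] [-0.273  0.128  1.91  -0.     1.101 -1.672]
[204.40250424 417.92793714]
[204.77937961 397.86232261]
```

View pics/s6.png

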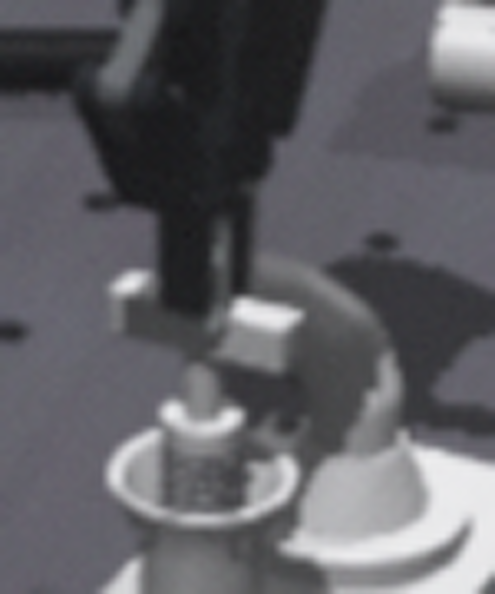

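View pics/t6.png

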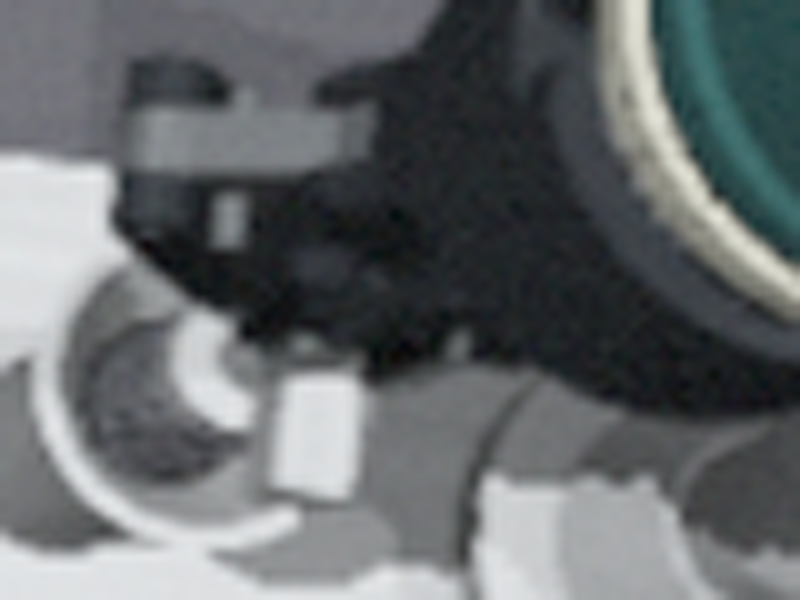

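The shank ring is centred at (203,419) against a predicted (204,418) for a foot height of 25 mm, so the foot is seated and the handle is square. Starting the clockwise turn.

```bash
python3 -m handwheel '{"translation":[[0,0,0],[0,0,0],[0,0,0],[0,0,0],[0,0,0],[0,0,0],[0,0,0],[0,0,0]],"rot":[[0,0,-0.08],[0,0,-0.18],[0,0,-0.28],[0,0,-0.38],[0,0,-0.48],[0,0,-0.58],[0,0,-0.68],[0,0,-0.78]],"fingers":[0,0,0,0,0,0,0,0]}'
```

```text
time_s: 9.68
tcp_pos: [555.0, -129.4, 143.1]
orientation: [-1.439, 0.747, -0.745]
wrist_force: [0.3, -0.6, -2.8]
opening: 10.1
```

```bash
python3 -m handwheel '{"translation":[[0,0,0],[0,0,0],[0,0,-0.5],[0,0,-1],[0,0,-1.5],[0,0,-2],[0,0,-2],[0,0,-2]],"rot":[[0,0,-0.1],[0,0,-0.2],[0,0,-0.3],[0,0,-0.4],[0,0,-0.5],[0,0,-0.6],[0,0,-0.7],[0,0,-0.78]],"fingers":[0,0,0,0,0,0,0,0]}'; python3 -m handwheel '{"translation":[[0,0,-1],[0,0,-1]],"rot":[[0,0,0],[0,0,0]],"fingers":[0,0]}'
```

```text
time_s: 10.35
tcp_pos: [554.6, -129.3, 140.5]
orientation: [-1.128, 1.332, -1.329]
wrist_force: [0.0, 0.3, -3.2]
opening: 10.2
time_s: 10.52
tcp_pos: [554.8, -129.4, 139.8]
orientation: [-1.131, 1.327, -1.324]
wrist_force: [-0.5, 0.1, -2.8]
opening: 10.1
```

```bash
python3 -m handwheel '{"translation":[[0,0,-1],[0,0,-1.5],[0,0,-1.5]],"rot":[[0,0,0],[0,0,0],[0,0,0]],"fingers":[0,0,0]}'; python3 -m handwheel '{"translation":[[0,0,-1],[0,0,-1.5],[0,0,-1.5]],"rot":[[0,0,0],[0,0,0],[0,0,0]],"fingers":[0,0,0]}'; python3 -c "
from cell import arm;import numpy as np,cv2
from scipy.spatial.transform import Rotation as R
for n in ('top','side'):cv2.imwrite(f'pics/{n}7.png',arm.camera(n))
t=cv2.imread('pics/top7.png');s=cv2.imread('pics/side7.png')
cv2.imwrite('pics/s7.png',cv2.resize(s[15:105,235:310],None,fx=6.6,fy=6.6,interpolation=cv2.INTER_CUBIC))
o=arm.get_obs();m=R.from_rotvec(o['orientation']).as_matrix();print(np.round(o['tcp_pos'],1),np.round(o['wrist_force'],1),np.degrees(np.arctan2(m[1,2],m[0,2])),np.round(o['joint_pos'],3))
from h import proj
for z in (18,25): print(((proj('side',(555.9,-127.4,z+95))+.5-np.array((235,15)))*6.6-.5))
"
```

```text
time_s: 10.77
tcp_pos: [555.4, -129.6, 139.2]
orientation: [-1.13, 1.327, -1.326]
wrist_force: [-0.1, 0.4, -2.7]
opening: 9.9
time_s: 11.02
tcp_pos: [556.0, -129.7, 138.4]
orientation: [-1.128, 1.326, -1.327]
wrist_force: [-0.8, -0.3, -1.7]
opening: 10.0
[ 556.  -129.7  138.4] [ 0.   0.9 -1.1] -9.218147246656416 [-0.273  0.134  1.917  0.     1.09  -0.112]
[204.02977748 437.77267124]
[204.40250424 417.92793714]
```

View pics/s7.png

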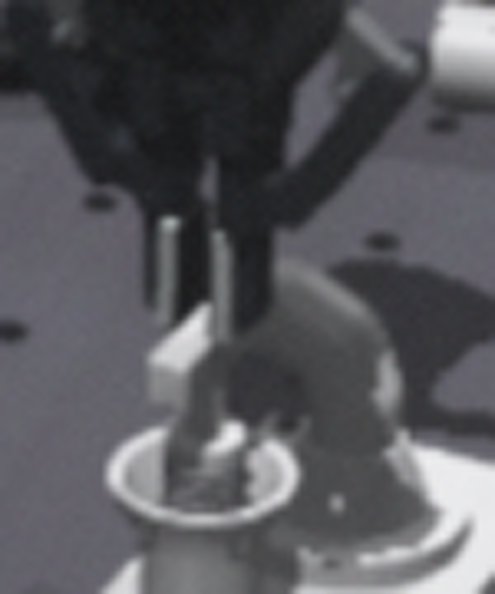

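```bash
python3 -m handwheel '{"translation":[[0,0,-0.7],[0,0,-1],[0,0,-1]],"rot":[[0,0,0],[0,0,0],[0,0,0]],"fingers":[0,0,0]}'
```

```text
time_s: 11.37
tcp_pos: [556.6, -129.9, 138.3]
orientation: [-1.127, 1.325, -1.328]
wrist_force: [-0.9, 1.4, 4.6]
opening: 9.8
```

Solid stop: z holds at 138.3 (exactly 7 mm down) and the force rose to +4.6 N. I release and back off straight up.

```bash
python3 -m handwheel '{"translation":[[0,0,0.5],[0,0,1],[0,0,1],[0,0,1],[0,0,1],[0,0,1]],"rot":[[0,0,0],[0,0,0],[0,0,0],[0,0,0],[0,0,0],[0,0,0]],"fingers":[0.2,0.4,0.7,1,1,1]}';python3 -m handwheel '{"translation":[[0,0,5],[0,0,15],[0,0,30],[0,0,55],[0,0,80],[0,0,100],[0,0,110],[0,0,110]],"rot":[[0,0,0],[0,0,0],[0,0,0],[0,0,0],[0,0,0],[0,0,0],[0,0,0],[0,0,0]],"fingers":[1,1,1,1,1,1,1,1]}'; python3 -c "
from cell import arm;import numpy as np,cv2
for n in ('top','side'):cv2.imwrite(f'pics/{n}8.png',arm.camera(n))
t=cv2.imread('pics/top8.png');s=cv2.imread('pics/side8.png')
cv2.imwrite('pics/s8.png',cv2.resize(s[15:105,235:310],None,fx=6.6,fy=6.6,interpolation=cv2.INTER_CUBIC))
o=arm.get_obs();print(np.round(o['tcp_pos'],1),np.round(o['wrist_force'],1),o['opening'])
"
```

```text
time_s: 11.87
tcp_pos: [555.5, -129.6, 137.8]
orientation: [-1.129, 1.327, -1.327]
wrist_force: [0.4, 0.2, -0.1]
opening: 76.7
time_s: 12.53
tcp_pos: [557.7, -130.2, 252.4]
orientation: [-1.125, 1.321, -1.331]
wrist_force: [0.1, 1.3, 1.1]
opening: 85.2
[ 555.6 -129.6  248.1] [-0.6 -0.9 -0.2] 85.45103040590223
```

View pics/s8.png

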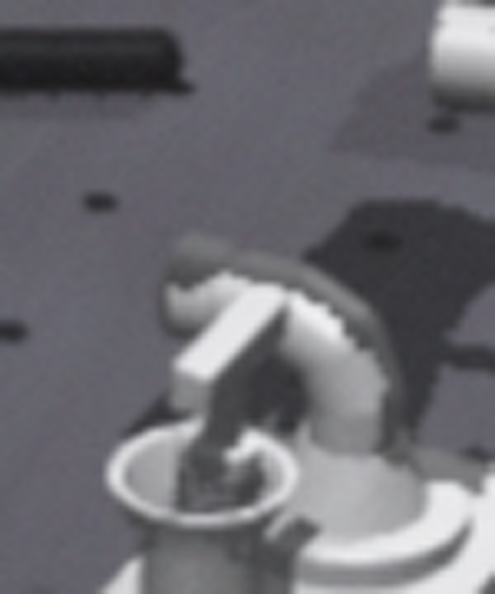

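View pics/top8.png

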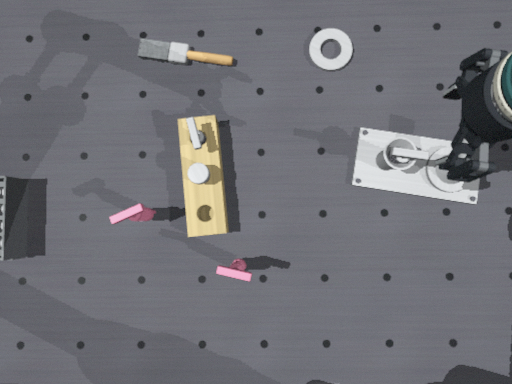

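View pics/side8.png

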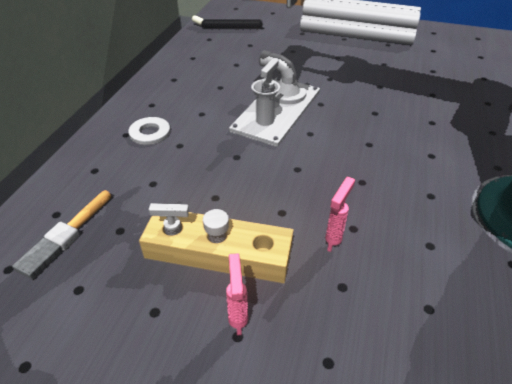

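The screw is home, but it seems to lean a little after release: the ring has shifted about 2 px in the side view. I'll measure the tilt.

```bash
python3 -c "
import cv2
t=cv2.imread('pics/top8.png');s=cv2.imread('pics/side8.png')
cv2.imwrite('pics/t8b.png',cv2.resize(t[120:190,375:455],None,fx=8,fy=8,interpolation=cv2.INTER_CUBIC))
cv2.imwrite('pics/s8b.png',cv2.resize(s[45:100,245:300],None,fx=10,fy=10,interpolation=cv2.INTER_CUBIC))"
```

```text
(no output)
```

View pics/t8b.png

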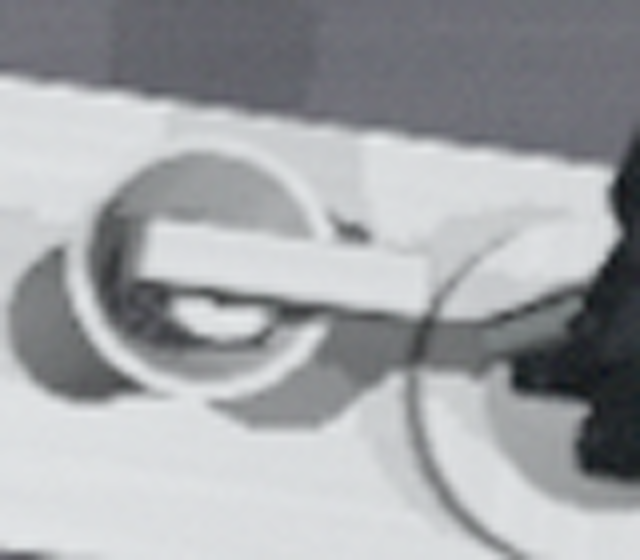

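View pics/s8b.png

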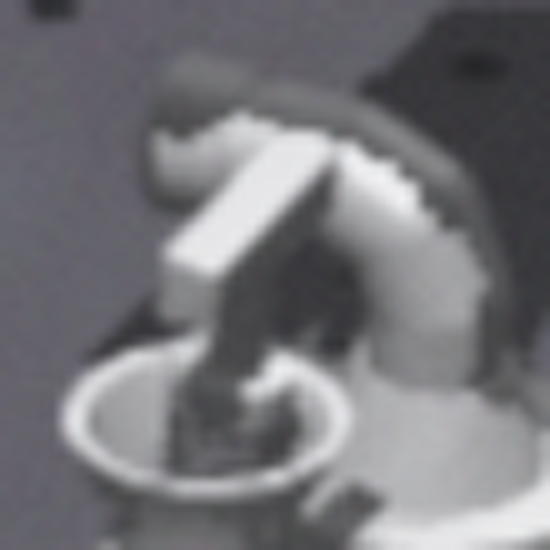

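Run:
```python
from h import *
from scipy.spatial.transform import Rotation as R
np.set_printoptions(precision=2,suppress=True)
T=[un(c,8,(375,120)) for c in[(148,218),(425,255),(420,318),(137,278)]]
S=[un(c,10,(245,45)) for c in[(278,130),(335,158),(215,278),(168,245)]]
W=np.array([ray("top",u,152) for u in T]);V=np.array([ray("side",u,152) for u in S])
print(W,W.mean(0));print(V,V.mean(0))
rim=[ray("top",un((202,275),8,(375,120)),100),ray("side",un((208,419),10,(245,45)),100)];print(rim)
# fit using both, corners in order (+y end...) ; well offset per camera
c=np.array([[30,7,134],[ -30,7,134],[-30,-7,134],[30,-7,134]])
def pose(p): return R.from_euler("ZYX",[p[2],0,0]),p
def res(p,n):
    Rm=R.from_rotvec([p[3],p[4],0])*R.from_euler("z",p[2])
    X=Rm.apply(c)+[p[0],p[1],p[5]]
    return X
tb=np.array([0,0])
def f(p):
    X=res(p,0); r=[]
    # camera biases: refer to rim per camera (mean rim)
    m=(rim[0]+rim[1])/2
    r+=[(proj("top",x+rim[0]-m)-u) for x,u in zip(X[[0,1,2,3]],T)]
    # side order: (278,130)=far(-y) ,+x side ; find by nearest
    for u in S: 
        d=[np.hypot(*(proj("side",x+rim[1]-m)-u)) for x in X]; i=int(np.argmin(d)); r.append(proj("side",X[i]+rim[1]-m)-u)
    return np.r_[np.ravel(r),(p[5]-18)/1.0]
m=(rim[0]+rim[1])/2
best=min((least_squares(f,[m[0],m[1],y,0,0,18]) for y in(1.4,1.57,1.2)),key=lambda s:s.cost)
print(m,best.x,np.degrees(best.x[2:5]),"off",best.x[:2]-m[:2],best.cost,best.fun)
```

```text
[[ 556.29  -99.17  152.  ]
 [ 547.36 -155.9   152.  ]
 [ 534.17 -154.27  152.  ]
 [ 543.7   -96.4   152.  ]] [ 545.38 -126.43  152.  ]
[[ 550.27 -156.89  152.  ]
 [ 535.81 -148.65  152.  ]
 [ 545.68  -93.71  152.  ]
 [ 558.31 -103.62  152.  ]] [ 547.52 -125.72  152.  ]
[array([ 552.3 , -127.68,  100.  ]), array([ 555.92, -127.19,  100.  ])]
[ 554.11 -127.44  100.  ] [ 515.56 -117.94    1.42    0.08    0.24   19.04] [81.63  4.4  13.7 ] off [-38.55   9.5 ] 127.11593107424224 [-0.57  7.78  0.4   8.06  0.96 -7.47  0.97 -7.34 -0.34  2.32 -0.01 -0.68
 -0.07 -0.85 -1.61  2.57  1.04]
```

The lean is about 3–4° towards -x. The handle centre is 7–8 mm off the axis at z=152 and the shank about 5 mm off at z≈105, which extrapolates to a foot 1–2 mm off axis. That is within limits and expected from the bore clearance. I'll check that it's at rest, then hand in.

```bash
python3 -m handwheel '{"translation":[[0,0,10],[0,0,20],[0,0,20],[0,0,20],[0,0,20],[0,0,20]],"rot":[[0,0,0],[0,0,0],[0,0,0],[0,0,0],[0,0,0],[0,0,0]],"fingers":[1,1,1,1,1,1]}'
python3 - <<'E'
from cell import arm;import numpy as np,cv2
a=cv2.imread('pics/side8.png').astype(float);b=arm.camera('side');cv2.imwrite('pics/side9.png',b);b=b.astype(float)
print("diff well",abs(a-b)[60:130,245:300].mean(),cv2.phaseCorrelate(a[62:90,255:285].mean(2),b[62:90,255:285].mean(2)))
z=cv2.imread('pics/side0.png').astype(float)
print("short screw shift",cv2.phaseCorrelate(z[195:240,140:195].mean(2),b[195:240,140:195].mean(2)))
print(np.round(arm.get_obs()['wrist_force'],1))
print(arm.hand_in())
E
```

```text
time_s: 13.13
tcp_pos: [555.4, -129.6, 267.5]
orientation: [-1.129, 1.328, -1.326]
wrist_force: [-0.2, 0.5, 0.1]
opening: 85.1
diff well 2.8820779220779222 ((0.08124451224006357, 0.07066556015104908), 0.9942028452551797)
short screw shift ((-0.0013116577073262192, 0.5225489975510591), 1.0140347045947282)
[-0.5 -0.9 -0.4]
the job is handed in; nothing more can be done
None
```

The long screw is home in the well with its handle along the base plate, and the job was handed in at about 13 s of the 40 s allowed. The hand-in reports no verdict, so the results below are my own checks.

**What I did:** I took the long screw by the middle of its T-bar and lowered it into the well. It rested on the thread start, with the foot at 25 mm in the side view and the handle square. I held it there for about 0.5 s, then turned it about 90° clockwise. It came to a firm stop 7 mm lower. I opened the fingers and backed off straight up.

**Last checks:**
- **Handle:** it lies along the plate's long side, within about 1° by tool yaw.
- **At rest:** the screw moved less than 0.1 px between pictures 0.6 s apart.
- **Robot:** the wrist force is about zero and the gripper is well clear of everything.
- **Short screw:** it still stands in its rack hole. The picture comparison gave a shift of about 0.5 px, roughly 1 mm at most.

**Not quite as expected:**
- **Lean:** after release the screw leans about 3–4° towards -x within the bore's clearance, where I expected it upright. The foot is about 1–2 mm off the axis by extrapolation from rough measurements. Both are inside the limits.
- **Pose fit:** a combined two-camera fit of the final pose failed because I matched the handle corners wrongly. I discarded it and used the simpler measurements.
- **Opening:** the finger opening read 10 mm on the 14 mm bar, but the grip looked right in the picture and held.

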